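# Start the toy washing machine on its fifth programme

## Robot

A 6-joint arm with a two-finger parallel gripper is mounted at the origin on the work surface. World frame = base frame: x ahead of the robot, y to its left, z up, the work surface at z = 0. Lengths are in m, angles in rad, forces in N, time in s.
With the tool pointing down it reaches from about 0.3 to 0.85 m from the base axis. Payload 5.4 kg.
Tool frame: the origin (TCP) lies midway between the tips of the shut fingers; the grasp point (between the pads) lies ctrl.tcp_to_grasp behind it (ctrl.tcp_to_grasp is the distance from the TCP to the grasp point, in m); y points along the fingers, z is the direction in which the jaws open and shut, and the axes are right-handed (so a half turn about y gives the same grasp; the last joint's range is limited). The gripper opens to 85 mm and grips with 20 to 120 N. Pads are 22 mm wide; open, the fingers measure 114 mm over their backs; the gripper's body (76 mm by 85 mm) begins 54 mm behind the grasp point. The pads swing forward as they close: fully open they stand 13 mm farther back than shut.
Start: joints at [-1.391, 0.158, 1.597, -0, 1.386, -0.21], TCP at [0.218, -0.532, 0.231] pointing down, gripper open.
Joint ranges: [-2.91, 2.91], [-0.94, 2.29], [0.18, 2.7], [-1.29, 4.43], [0.17, 2.64], [-3, 3]. Speed limits (rad/s): [2.57, 2.57, 3.14, 3.14, 3.14, 3.14].

## Interface

Orientations are given as a 3x3 rotation matrix whose columns are the frame's x, y, z axes.
In Python, from station import ctrl gives the robot as it stands. Calls block until the motion is done:
- ctrl.goto(position, orientation): joint-space move of the TCP to a pose.
- ctrl.servo_line(position, ori=None, velocity=0.15, force_limit=None): straight line of the TCP; ori=None keeps the orientation; velocity is the mean speed in m/s. With force_limit (N) it stops when the force on the tool has changed by that much, and returns True; else False.
- ctrl.movej(angles): joint-space move.
- ctrl.move_gripper(opening, force=None): finger opening in m; force is the grip in N (None keeps the last); returns when the fingers have stopped.
- ctrl.hold(seconds).
- ctrl.ik(position, orientation): joint angles nearest the present ones, or None.
- ctrl.sense(): the state.
- ctrl.camera(name): name is "side" or "top"; returns a dict with "frame" (480x640x3 uint8, red, green, blue), "depth" (480x640 float32, m along the optical axis (not along the pixel's ray), 0 where there is no reading), "fovy" (degrees; the focal length in pixels is half the picture's height over the tangent of half this angle, whatever the lens; pixels are square), "cx", "cy" (the principal point, pixels), "cam_to_world" (4x4, takes a point from camera to world coordinates). Camera axes: x right, y up, looking along -z (the intrinsics and any distortion apply to the point x, -y, -z); pixel columns grow to the right and rows downward; lengths in m; the calibration is good to about 2 mm. A picture is of the moment at which its call begins.
A pose or a line that the arm cannot do raises ctrl.Unreachable and nothing moves.
- ctrl.hand_in(): hands the job in, once; it reports no verdict.
Trained networks look in a picture, given as the dict that the camera call returned (one of the last four; its "shot" number tells which), for a name from the list of things; names that differ only in an ending like _2 or _b are one class to them, and where a whole thing is asked for, a point or a joint stands for the part that bears it (a point fixed in the world has none). Each returns a list of dicts, best first, with "p" (0 to 1); they miss things now and then, are a little off and sometimes report something else, mostly with a low value. They report only what shows in the picture. A call takes as long as a camera call.
- ctrl.search_frame(target, picture): "xy" ([column, row] in pixels, amid what is visible of it).
- ctrl.tip_of(target, picture): "xy" ([column, row] in pixels: a listed point, or the origin of a listed thing).
The state is a dict: "clock": time; "q": joint angles; "dq": joint speeds; "effort": joint torques, N m; "tcp_pos": TCP position; "tcp_rot": TCP orientation; "contact_force": force on the tool from outside, world axes, zero at the start; "torque": the same for the moment, N m; "grip_width": finger opening in m.
Only numpy, scipy, OpenCV 4.12 (cv2) and the standard library are available. Lean on these libraries where they do the work, as an engineer would, in place of code of your own. Each camera call takes 0.05 s, during which the arm holds its last target. There are 200 camera calls.

## Task

Get the toy washing machine going: push its round door fully shut, then turn the dial on top clockwise, click by click, to the fifth click from the long off mark without running past it. Then press the round start button right down and let it come back up; leave the other toys where they are.

Things in the scene. Friction and masses are not known exactly. Their poses are not given: they have to be found in the camera images.
- machine: Cream plastic toy washing machine, fixed to the table: 150 deep (its x) x 190 wide (its y) x 160 mm high. Origin: centre of its underside; its front with the round door faces its own -x; its z is up. It carries the door, the dial and the start button.
- door (a joint): Angle of the round door (rad): 0 = fully shut, grows as it opens, to 1.8 at most. Upright hinge on the +y side of the machine's front. The door stays where it is left (about 0.02 N m of hinge friction, no latch).
- door_hinge (a point): Point on the door's upright hinge axis, at the height of the door's centre, 85 mm above the table; machine frame (-84, 66, 85) mm. The point turns with the door: in its own axes the door extends along -y from the hinge and its outer face looks to -x.
- door_face (a point): Centre of the door's outer face. The door is a disc of 124 mm diameter and 14 mm thick with a glass pane and, at the edge away from the hinge, a flat tab reaching 141 mm from the hinge; the disc centre is 66 mm from the hinge axis, which lies in its mid-plane (outer face 7 mm off). Top of the disc 147 mm above the table.
- dial (a joint): Angle of the programme dial on the machine's top (rad). It grows clockwise seen from above. Sprung click positions every 40 degrees (0.698 rad): 0 = off (pointer at the long off mark), first click 0.698, ... fifth click 3.491, last (seventh) 4.887, stops at both ends. It starts at off or at the first, second or third click. Let go between positions it springs to the nearer one; turning takes up to about 0.2 N m.
- dial_axis (a point): On the dial's upright axis, on the upper face of its white disc (radius 47 mm), 172 mm above the table; machine frame (0, 28, 172) mm. Eight raised grey marks 3 mm high stand on the machine's top round it: one long wide mark (20 x 8 mm) for off, then, clockwise, seven short ones (8 x 4 mm), one per click. The off mark lies at 140 degrees counter-clockwise (from above) from the machine's +x axis.
- dial_tip (a point): Outer end of the dial's one-armed pointer, at mid-height, 50 mm from the dial's axis. The pointer is a grey upright bar 14 mm wide, from the axis out to this point, standing 23 mm above the disc (top 195 mm above the table), with a hub of radius 14 mm at the axis.
- start (a joint): Travel of the start button (m): 0 = up, 0.006 = right down. Spring return; right down takes 5 N.
- start_top (a point): Centre of the top of the round white start button (radius 17 mm, in a grey housing) on the machine's top, in the rear corner away from the door hinge's side; pressed straight down.
- basket: Bystander, loose on the table; leave it alone. Blue plastic laundry basket 160 x 115 x 85 mm; origin under its centre.
- ironing_board: Bystander, loose on the table; leave it alone. Beech ironing board, 235 x 70 mm, 110 mm high; origin at the table under its middle.
- iron: Bystander, loose on the table; leave it alone. Steel toy iron, 80 x 50 x 55 mm, standing on the ironing board; origin at its underside.
- plant_pot: Bystander, loose on the table; leave it alone. Pink ceramic plant pot, rim 86 mm across, 70 mm high, with a small stiff plant to 91 mm; origin under its centre.
- soap_bottle: Bystander, loose on the table; leave it alone. White toy soap bottle, 44 mm across, 110 mm high; origin under its centre.
- peg_tray: Bystander, loose on the table; leave it alone. Beech tray 100 x 70 x 30 mm; origin under its centre.
- bucket: Bystander, loose on the table; leave it alone. Aluminium toy bucket, 64 mm across, 65 mm high; origin under its centre.

How it is judged:
On the way, in this order (a step that is already met when the one before it is completed fails the run):
1. the door is shut (value of joint door below 0.07 rad), for 0.2 s.
2. the dial rests at the fifth click, the door still shut (value of joint door below 0.07 rad and value of joint dial between 3.3707 and 3.6107 rad), for 0.3 s.
3. the start button is pressed down (all of step 2 and value of joint start above 0.004 m), for 0.05 s.
At the end, for the whole second after the job is handed in: The door is shut (within 0.07 rad), the dial rests at the fifth click (3.491 rad, within 0.12) and the start button is up again (within 1.5 mm) (all of step 2 and value of joint start below 0.0015 m and velocity of joint dial between -0.05 and 0.05 rad/s); the robot touches nothing.
It fails at once if the dial is turned more than half a click past the fifth (value of joint dial above 3.8507 rad).
It fails at once if start is pressed before the door is shut and the dial is at the fifth click (value of joint start above 0.003 m and not (value of joint door below 0.07 rad and value of joint dial between 3.3707 and 3.6107 rad)).
It fails at once if another toy is moved more than 30 mm (distance of any of basket, ironing_board, iron, plant_pot, soap_bottle, peg_tray, bucket from where it was at the start of the episode above 0.03 m).
It also fails if it takes over 58 s, if anything falls off the work surface, if the arm or the gripper's body presses on something with over 40 N, if the wrist force passes 120 N, or if a joint passes its speed limit or range.

## Working session

There is one attempt and no reset: what is moved stays moved. The work goes in short steps, each a Python script; the robot and the scene stay as the last script left them, time stands still between calls to the robot, and variables do not carry over. Pictures are saved under pics/ and viewed, about 8 in all and at most 12, crops included, and the job is handed in when it is done.

```bash
ls; mkdir -p pics
cat > h.py <<'E'
import numpy as np, cv2
from station import ctrl
def f(p): return 240/np.tan(np.radians(p["fovy"])/2)
def pt(p,xy,r=1):
    u,v=xy; iu,iv=int(round(u)),int(round(v))
    d=p["depth"][max(iv-r,0):iv+r+1,max(iu-r,0):iu+r+1]; d=d[d>0]
    if not len(d): return None
    z=np.median(d); F=f(p)
    return (p["cam_to_world"]@np.array([(u-p["cx"])/F*z,-(v-p["cy"])/F*z,-z,1]))[:3]
def cloud(p):
    v,u=np.mgrid[:480,:640]; z=p["depth"]; F=f(p)
    c=np.stack([(u-p["cx"])/F*z,-(v-p["cy"])/F*z,-z,np.ones_like(z)],-1)
    return (c@p["cam_to_world"].T)[...,:3]
def onz(p,xy,h):
    F=f(p);M=p["cam_to_world"];d=M[:3,:3]@np.array([(xy[0]-p["cx"])/F,-(xy[1]-p["cy"])/F,-1]);o=M[:3,3]
    return o+d*(h-o[2])/d[2]
def save(p,n): cv2.imwrite(f"pics/{n}.png",p["frame"][...,::-1])
E
python3 - <<'E'
from h import *
np.set_printoptions(precision=3,suppress=True)
s=ctrl.sense();print(s["clock"],s["tcp_rot"],ctrl.tcp_to_grasp)
for n in("side","top"):
    p=ctrl.camera(n);save(p,n+"0");print(n,p["fovy"],p["cx"],p["cy"],[k for k in p],p["cam_to_world"][:3,3])
    for t in("door_hinge","door_face","dial_axis","dial_tip","start_top","machine","basket","ironing_board","iron","plant_pot","soap_bottle","peg_tray","bucket"):
        for r in ctrl.tip_of(t,p)[:1]: print(t,r["p"],np.array(r["xy"]),pt(p,r["xy"]))
E
```

```text
pics
0.0 [[-0.925 -0.     0.38 ]
 [-0.38   0.002 -0.925]
 [-0.    -1.    -0.002]] 0.0187
side 52.165433825158985 320.9562121278179 251.87180227134397 ['frame', 'depth', 'fovy', 'cx', 'cy', 'cam_to_world', 'shot'] [0.06  0.653 0.701]
door_face 0.46 [367.4 284.5] [0.449 0.057 0.16 ]
dial_axis 0.71 [320.5 277.6] [0.5   0.128 0.19 ]
dial_tip 0.86 [348.7 284.4] [0.473 0.081 0.161]
start_top 0.8 [267.  264.6] [0.605 0.155 0.183]
machine 0.87 [309.  345.8] [0.47  0.193 0.094]
basket 0.73 [469.1 259.3] [0.257 0.108 0.329]
iron 0.57 [143.9 363.4] [0.607 0.421 0.138]
plant_pot 0.93 [319.2 244.9] [ 0.746 -0.159  0.013]
soap_bottle 0.9 [308.3 470.2] [0.34  0.342 0.038]
peg_tray 0.86 [390.8 235.4] [ 0.621 -0.301  0.027]
bucket 0.57 [204.9 303.6] [0.762 0.195 0.031]
top 43.84605387486988 306.8589305258355 240.71250563057941 ['frame', 'depth', 'fovy', 'cx', 'cy', 'cam_to_world', 'shot'] [0.503 0.036 1.427]
door_hinge 0.67 [309.8 279.8] [0.474 0.027 0.104]
door_face 0.66 [333.2 265.6] [ 0.505 -0.024  0.129]
dial_axis 0.97 [270.3 260.8] [0.516 0.109 0.193]
dial_tip 0.87 [271.2 289.7] [0.455 0.109 0.163]
start_top 0.75 [248.5 220.1] [0.602 0.155 0.18 ]
basket 0.62 [475.1 294.4] [ 0.435 -0.367  0.004]
ironing_board 0.74 [148.  206.6] [0.639 0.384 0.112]
iron 0.86 [133.7 208.6] [0.632 0.407 0.139]
plant_pot 0.56 [398.5 157. ] [ 0.754 -0.179  0.066]
soap_bottle 0.57 [183.1 332. ] [0.359 0.312 0.079]
peg_tray 0.79 [458.1 206.4] [ 0.645 -0.33   0.005]
```

View pics/side0.png

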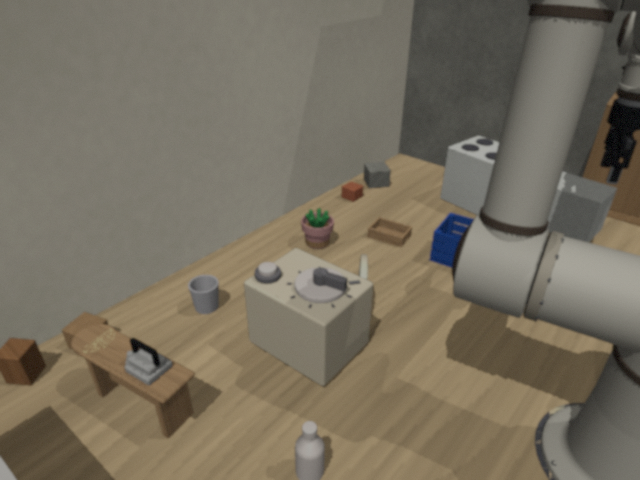

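View pics/top0.png

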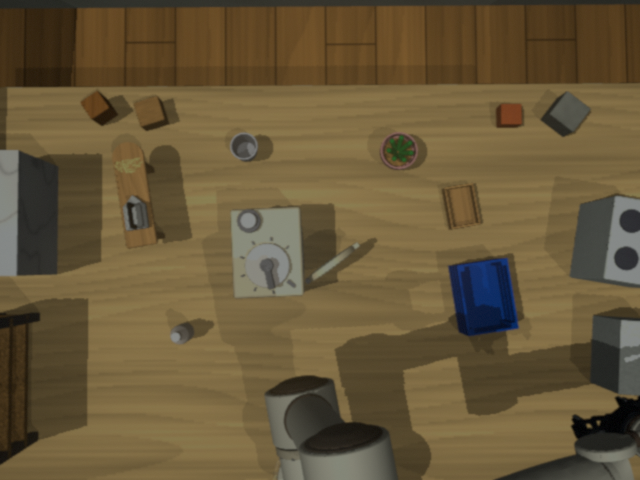

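The side view shows the dial hub near (320,277) and the start button near (267,265). In the top view, machine -x faces right (world -y), the door is open from (310,280) to (357,245), the off mark is at about (291,283), and the pointer points down to (271,288). Next I measure the machine's pose, the door angle and the dial angle.

```bash
cat >> h.py <<'E'
def machine(p):
    c=cloud(p); m=((abs(c[...,2]-.161)<.006)&(abs(c[...,0]-.53)<.16)&(abs(c[...,1]-.1)<.16)).astype(np.uint8)
    n,l,st,_=cv2.connectedComponentsWithStats(m); k=1+np.argmax(st[1:,4]); q=c[l==k][:,:2]
    (cx,cy),sz,a=cv2.minAreaRect((q*1000).astype(np.float32)); a=np.radians(a); a=a+np.pi/2*round((np.pi/2-a)/(np.pi/2))
    return np.array([cx,cy])/1000,sz,a
def m2w(o,a,v): return o+np.array([[np.cos(a),-np.sin(a)],[np.sin(a),np.cos(a)]])@np.array(v)
def joints(p,o,a):
    c=cloud(p); ax=m2w(o,a,(0,.028)); r=np.linalg.norm(c[...,:2]-ax,axis=-1)
    q=c[(c[...,2]>.184)&(c[...,2]<.205)&(r<.056)&(r>.018)][:,:2]-ax
    d=q.mean(0) if len(q) else np.zeros(2); ang=np.arctan2(d[1],d[0])-a
    dial=np.degrees((np.radians(140)-ang)%(2*np.pi))
    h=m2w(o,a,(-.084,.066)); rel=c[...,:2]-h; R=np.hypot(rel[...,0],rel[...,1])
    b=(rel@np.array([np.cos(a),np.sin(a)])); 
    k=(c[...,2]>.115)&(c[...,2]<.155)&(R<.15)&(R>.03)&(b<.004); q=rel[k]
    v=q.mean(0) if len(q) else np.zeros(2); e=-np.array([-np.sin(a),np.cos(a)])
    door=np.arctan2(-(v@[np.cos(a),np.sin(a)]),v@e)
    return dict(axis=ax,dial_deg=dial,n=len(q),door=door,hinge=h,doortip=q[np.argmax(np.hypot(*q.T))]+h if len(q) else None)
E
python3 - <<'E'
from h import *
np.set_printoptions(precision=4,suppress=True)
p=ctrl.camera("top"); o,s,a=machine(p);print(o,s,np.degrees(a));print(joints(p,o,a))
print("net axis",onz(p,ctrl.tip_of("dial_axis",p)[0]["xy"],.172),"hinge",onz(p,ctrl.tip_of("door_hinge",p)[0]["xy"],.085),"start",onz(p,ctrl.tip_of("start_top",p)[0]["xy"],.183))
t=onz(p,ctrl.tip_of("dial_tip",p)[0]["xy"],.184);print("tip",t)
p2=ctrl.camera("side"); o2,s2,a2=machine(p2);print(o2,s2,np.degrees(a2),joints(p2,o2,a2))
print("side axis",onz(p2,ctrl.tip_of("dial_axis",p2)[0]["xy"],.172),"start",onz(p2,ctrl.tip_of("start_top",p2)[0]["xy"],.183),"tip",onz(p2,ctrl.tip_of("dial_tip",p2)[0]["xy"],.184))
big=cv2.resize(p["frame"][190:310,215:375],None,fx=5,fy=5,interpolation=cv2.INTER_CUBIC);cv2.imwrite("pics/crop1.png",big[...,::-1])
E
```

```text
[0.5357 0.1192] (189.4459228515625, 149.4355926513672) 92.12405967712402
{'axis': array([0.5077, 0.1182]), 'dial_deg': np.float64(39.40374942336815), 'n': 294, 'door': np.float64(0.9755699241580515), 'hinge': array([0.4728, 0.0329]), 'doortip': array([ 0.5483, -0.062 ])}
net axis [0.5134 0.1143 0.172 ] hinge [0.4718 0.0317 0.085 ] start [0.6028 0.1513 0.183 ]Traceback (most recent call last):
  File "<stdin>", line 5, in <module>
IndexError: list index out of range
```

```bash
cat >> h.py <<'E'
def Rz(t):  # jaw direction at world angle t, tool down
    z=np.array([np.cos(t),np.sin(t),0]);y=np.array([0,0,-1.]);return np.column_stack([np.cross(y,z),y,z])
E
python3 - <<'E'
from h import *
np.set_printoptions(precision=4,suppress=True)
P=[.528,-.15,.24]
for t in np.radians([0,90,180,-90]): print(t,ctrl.ik(P,Rz(t)))
ok=[(abs(ctrl.ik(P,Rz(t))[5]),t) for t in np.radians([0,90,180,-90]) if ctrl.ik(P,Rz(t)) is not None]
t=min(ok)[1]
ctrl.move_gripper(0.0)
ctrl.goto(P,Rz(t)); 
ctrl.servo_line([.528,-.15,.105])
c=ctrl.servo_line([.528,.06,.105],velocity=.06,force_limit=8)
s=ctrl.sense();print(c,s["tcp_pos"],s["contact_force"],s["clock"])
p=ctrl.camera("top");print(joints(p,*machine(p)[::2]),machine(p));save(p,"top1")
E
```

```text
0.0 [-0.497   0.0848  1.6601 -0.      1.3967 -0.497 ]
1.5707963267948966 [-0.497   0.0848  1.6601 -0.      1.3967 -2.0678]
3.141592653589793 [-0.497   0.0848  1.6601 -0.      1.3967  2.6446]
-1.5707963267948966 [-0.497   0.0848  1.6601 -0.      1.3967  1.0738]
True [0.528  0.0153 0.105 ] [-0.4513 -3.7112  1.7533] 7.6917
{'axis': array([0.5077, 0.1184]), 'dial_deg': np.float64(39.21329044053485), 'n': 0, 'door': np.float64(-0.0), 'hinge': array([0.4729, 0.033 ]), 'doortip': None} (array([0.5357, 0.1195]), (189.02882385253906, 149.28656005859375), np.float64(1.6085160005718555))
```

Run:
```python
from h import *
np.set_printoptions(precision=4,suppress=True)
ctrl.servo_line([.528,-.06,.105],velocity=.2)
ctrl.servo_line([.528,-.06,.26],velocity=.25)
ctrl.move_gripper(0.04,force=25)
a=1.608; ax=np.array([.5077,.1183]); r=.034
th=a+np.radians(140-39.4); 
def P(th,z): return [*(ax+r*np.array([np.cos(th),np.sin(th)])),z]
ctrl.goto(P(th,.27),Rz(th-np.pi/2))
p=ctrl.camera("top");save(p,"top2"); p2=ctrl.camera("side");save(p2,"side2")
print(joints(p,*machine(p)[::2])["door"],joints(p2,*machine(p2)[::2]),machine(p2),ctrl.sense()["clock"],ctrl.sense()["q"])
for n in("door_face","door_hinge"):
  for q in (p,p2): print(n,[(d["p"],d["xy"],onz(q,d["xy"],.085)) for d in ctrl.tip_of(n,q)[:1]])
cv2.imwrite("pics/c2.png",np.hstack([cv2.resize(x["frame"][b:b+150,l:l+150],(400,400),interpolation=cv2.INTER_CUBIC)[...,::-1] for x,b,l in((p,185,210),(p2,210,240))]))
```

```text
0.103523920214036 {'axis': array([0.5077, 0.1203]), 'dial_deg': np.float64(44.37777395429053), 'n': 59, 'door': np.float64(0.1413121710866642), 'hinge': array([0.4738, 0.0345]), 'doortip': array([0.567 , 0.0287])} (array([0.5357, 0.1216]), (190.74551391601562, 150.73072814941406), np.float64(1.6187426348651115)) 10.925 [-0.02   -0.0983  1.7832 -0.0001  1.4567 -1.8117]
door_face []
door_face [(0.53, [347.9, 284.9], array([0.5318, 0.0022, 0.085 ]))]
door_hinge [(0.62, [309.5, 280.3], array([0.4729, 0.0274, 0.085 ]))]
door_hinge []
```

View pics/c2.png

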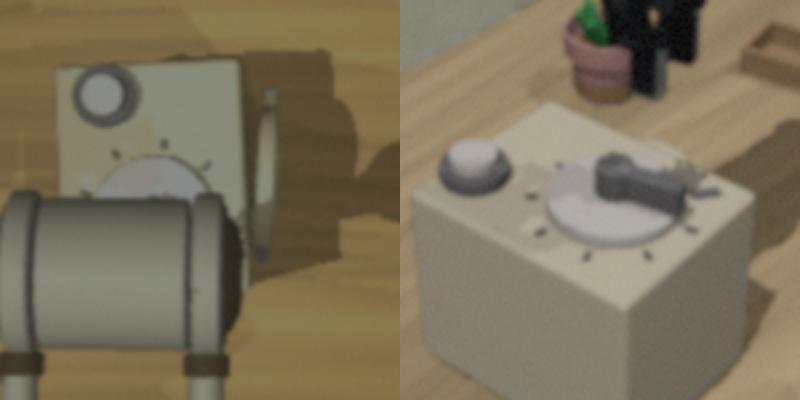

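The left crop shows the door still slightly ajar: it slants away from the machine's front toward its free end at (270,95). I estimate 0.10–0.14 rad, so I push again nearer the free edge.

Run:
```python
from h import *
np.set_printoptions(precision=4,suppress=True)
a=1.608
ctrl.move_gripper(0.0)
ctrl.goto([.573,-.07,.26],Rz(0)); ctrl.servo_line([.573,-.07,.105],velocity=.25)
y=-.07
for k in range(4):
    c=ctrl.servo_line([.573,.075,.105],velocity=.05,force_limit=12)
    s=ctrl.sense();print(c,s["tcp_pos"],s["contact_force"],s["clock"])
    if abs(s["tcp_pos"][1]-y)<.002 or s["contact_force"][1]<-10: break
    y=s["tcp_pos"][1]
ctrl.hold(.3);print(ctrl.sense()["tcp_pos"],ctrl.sense()["contact_force"])
ctrl.servo_line([.573,-.07,.105],velocity=.2);ctrl.servo_line([.573,-.07,.26],velocity=.3)
p=ctrl.camera("top");save(p,"top3"); print(joints(p,*machine(p)[::2]),machine(p),ctrl.sense()["clock"])
cv2.imwrite("pics/c3.png",cv2.resize(p["frame"][185:335,210:360],(600,600),interpolation=cv2.INTER_CUBIC)[...,::-1])
```

```text
True [0.5731 0.0179 0.105 ] [-1.52   -4.4326  2.1234] 15.4167
True [0.573  0.0177 0.105 ] [ 1.088  -3.8359  2.3323] 15.7417
[0.5729 0.0176 0.1046] [ 1.9429 -2.9131  1.5728]
{'axis': array([0.5077, 0.1183]), 'dial_deg': np.float64(39.40336920742398), 'n': 216, 'door': np.float64(0.023912066498833248), 'hinge': array([0.473 , 0.0329]), 'doortip': array([0.5931, 0.0389])} (array([0.5357, 0.1194]), (189.49571228027344, 149.79945373535156), np.float64(1.6096787367037841)) 17.35
```

View pics/c3.png

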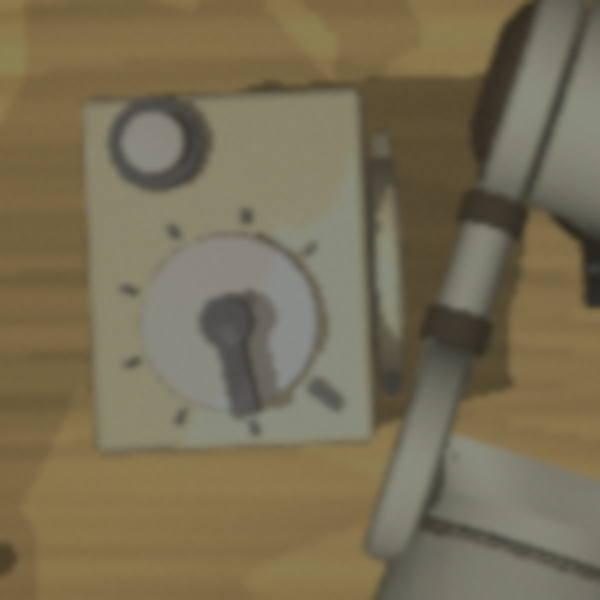

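The top crop shows the door parallel to the machine's front. The pointer runs from the hub at (227,320) towards the first short mark at (255,428), and the fifth mark is at (173,231). Now I turn the dial.

Run:
```python
from h import *
np.set_printoptions(precision=4,suppress=True)
p=ctrl.camera("top");c=cloud(p);ax=np.array([.5077,.1183])
a=1.6087; r=.034
q=c[(c[...,2]>.184)&(c[...,2]<.21)&(np.linalg.norm(c[...,:2]-ax,axis=-1)<.06)]
t0=a+np.radians(100);u=np.array([np.cos(t0),np.sin(t0)]);w=np.array([-u[1],u[0]])
print("top z",np.median(q[:,2]),"lat",((q[:,:2]-ax)@w).min(),((q[:,:2]-ax)@w).max(),"len",((q[:,:2]-ax)@u).min(),((q[:,:2]-ax)@u).max())
def P(th,z): return [*(ax+r*np.array([np.cos(th),np.sin(th)])),z]
ctrl.move_gripper(0.04,force=25)
ctrl.goto(P(t0,.26),Rz(t0-np.pi/2))
c=ctrl.servo_line(P(t0,.179),velocity=.1,force_limit=6);s=ctrl.sense();print(c,s["tcp_pos"],s["contact_force"])
ctrl.move_gripper(0.0,force=25);s=ctrl.sense();print("grip",s["grip_width"],s["contact_force"],s["clock"])
```

```text
top z 0.19472137749160368 lat -0.013200732462276795 0.013384717652674545 len -0.013097172607159698 0.04973894884729276
False [0.4751 0.1111 0.1798] [0.3152 0.4642 0.5231]
grip 0.01284744563920027 [-0.313  -2.2143  3.4688] 20.4917
```

Run:
```python
from h import *
np.set_printoptions(precision=3,suppress=True)
ax=np.array([.5077,.1183]);a=1.6087; r=.034
for d in range(48,201,8):
    th=a+np.radians(140-d)
    ctrl.servo_line([*(ax+r*np.array([np.cos(th),np.sin(th)])),.179],Rz(th-np.pi/2),velocity=.03)
    if d%40==0:
        s=ctrl.sense();print(d,s["tcp_pos"],s["contact_force"],s["torque"],s["grip_width"],s["clock"])
p=ctrl.camera("side");save(p,"side4");j=joints(p,*machine(p)[::2]);print(j)
cv2.imwrite("pics/c4.png",cv2.resize(p["frame"][200:380,220:400],(600,600),interpolation=cv2.INTER_CUBIC)[...,::-1])
```

```text
80 [0.478 0.133 0.18 ] [-1.574 -5.424  6.845] [-1.056  0.132 -0.174] 0.012838388783553515 22.0333
120 [0.495 0.148 0.18 ] [-2.166 -6.759  8.679] [-1.337  0.451 -0.188] 0.013294225816360269 23.575
160 [0.517 0.149 0.18 ] [-4.841 -6.774 10.21 ] [-1.325  0.876 -0.198] 0.013393118670809504 25.1167
200 [0.535 0.135 0.18 ] [-7.218 -4.649 10.438] [-1.045  1.215 -0.05 ] 0.013113910720375217 26.6583
{'axis': array([0.508, 0.12 ]), 'dial_deg': np.float64(183.1635816005957), 'n': 10, 'door': np.float64(0.07755965985951996), 'hinge': array([0.474, 0.034]), 'doortip': array([0.553, 0.033])}
```

View pics/c4.png

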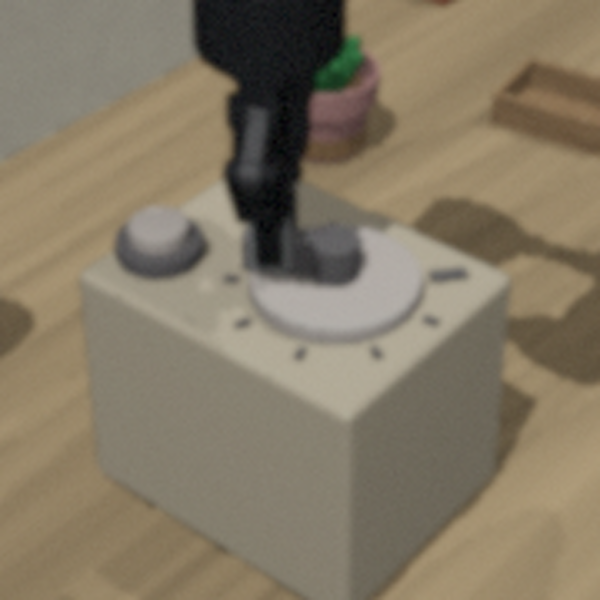

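The side crop shows the pointer held at the fifth mark, near (232,279). I release it and check.

Run:
```python
from h import *
np.set_printoptions(precision=3,suppress=True)
ctrl.move_gripper(0.035); ctrl.hold(.2)
t=ctrl.sense()["tcp_pos"]; ctrl.servo_line([t[0],t[1],.27],velocity=.15)
ctrl.goto([.573,-.07,.27],Rz(0)); ctrl.move_gripper(0.0)
p=ctrl.camera("top");save(p,"top5");j=joints(p,*machine(p)[::2]);print(j,ctrl.sense()["clock"])
c=cloud(p);g=m=np.array([.6036,.153]); q=c[(c[...,2]>.175)&(np.linalg.norm(c[...,:2]-g,axis=-1)<.03)]
print("start",len(q),np.median(q,0),q.max(0),q.min(0)); 
print([(d["p"],onz(p,d["xy"],np.median(q[:,2]))) for d in ctrl.tip_of("start_top",p)[:1]])
cv2.imwrite("pics/c5.png",cv2.resize(p["frame"][185:335,210:360],(600,600),interpolation=cv2.INTER_CUBIC)[...,::-1])
```

```text
{'axis': array([0.508, 0.118]), 'dial_deg': np.float64(200.12681115511), 'n': 211, 'door': np.float64(0.024447262413621607), 'hinge': array([0.473, 0.033]), 'doortip': array([0.593, 0.039])} 29.7333
start 218 [0.602 0.156 0.181] [0.623 0.18  0.189] [0.579 0.135 0.175]
[]
```

View pics/c5.png

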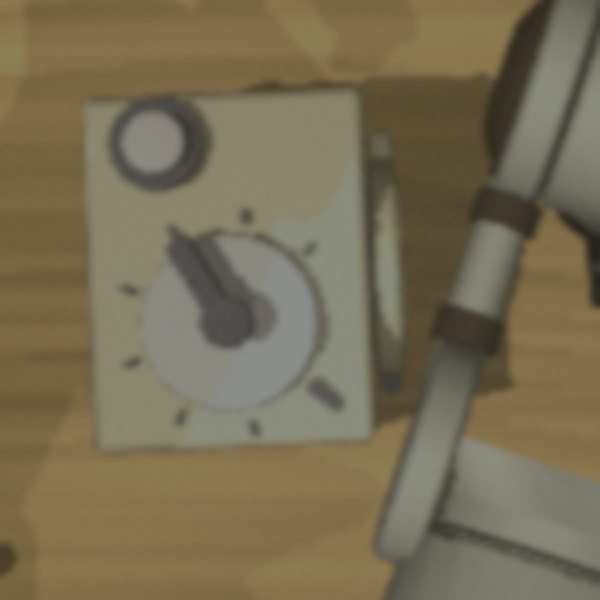

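The dial reads 200.1° (fifth click) and the door is shut. Next is the start button, with its cap centre at crop (153,142).

Run:
```python
from h import *
np.set_printoptions(precision=4,suppress=True)
x,y=.602,.1555
ctrl.goto([x,y,.25],Rz(0)); ctrl.servo_line([x,y,.2],velocity=.1)
c=ctrl.servo_line([x,y,.165],velocity=.02,force_limit=2);s=ctrl.sense();z1=s["tcp_pos"][2];print(c,s["tcp_pos"],s["contact_force"])
c=ctrl.servo_line([x,y,z1-.012],velocity=.02,force_limit=14);s=ctrl.sense();print(c,s["tcp_pos"],s["contact_force"],z1-s["tcp_pos"][2])
ctrl.hold(.3);s=ctrl.sense();print(s["tcp_pos"],s["contact_force"])
ctrl.servo_line([x,y,.27],velocity=.1)
ctrl.goto([.573,-.07,.27],Rz(0))
p=ctrl.camera("top");save(p,"top6");j=joints(p,*machine(p)[::2]);print(j,ctrl.sense()["clock"])
c=cloud(p);q=c[(c[...,2]>.175)&(np.linalg.norm(c[...,:2]-[x,y],axis=-1)<.012)];print("start z",np.median(q,0))
```

```text
True [0.6019 0.1555 0.179 ] [ 0.4254 -0.1358  2.5969]
True [0.602  0.1555 0.1762] [-1.9998 -0.5566  4.3215] 0.0027962440486684337
[0.602  0.1555 0.176 ] [-1.1043 -0.2353  5.5295]
{'axis': array([0.5079, 0.1185]), 'dial_deg': np.float64(200.24817133641432), 'n': 217, 'door': np.float64(0.026036843702048257), 'hinge': array([0.473 , 0.0331]), 'doortip': array([0.5931, 0.0323])} 35.1
start z [0.602  0.1556 0.1817]
```

The press stopped on something hard at z = 0.176, against a cap top of about 0.182. A housing contact could look the same, so I check the geometry and press once more with finer logging.

Run:
```python
from h import *
np.set_printoptions(precision=4,suppress=True)
p=ctrl.camera("top");c=cloud(p);g=np.array([.602,.1555]);m=(np.linalg.norm(c[...,:2]-g,axis=-1)<.032)
col=p["frame"].astype(int).sum(-1); w=m&(c[...,2]>.168)
br=w&(col>np.percentile(col[w],60)); print("white",br.sum(),c[br].mean(0))
r=np.linalg.norm(c[...,:2]-c[br].mean(0)[:2],axis=-1)
for k in range(0,32,4): s=m&(r>=k/1e3)&(r<(k+4)/1e3); print(k,np.round(np.median(c[s][:,2]),4),int(np.median(col[s])))
x,y=c[br].mean(0)[:2]
ctrl.goto([x,y,.23],Rz(0)); ctrl.servo_line([x,y,.186],velocity=.1);f0=ctrl.sense()["contact_force"][2]
for z in np.arange(.184,.1735,-.001):
    ctrl.servo_line([x,y,z],velocity=.02); s=ctrl.sense(); f=s["contact_force"][2]-f0; print(round(z,4),s["tcp_pos"][2],round(f,2))
    if f>15: break
ctrl.hold(.2);print(ctrl.sense()["contact_force"])
ctrl.servo_line([x,y,.27],velocity=.1)
ctrl.goto([.573,-.07,.27],Rz(0))
p=ctrl.camera("top");save(p,"top7");j=joints(p,*machine(p)[::2]);print(j,ctrl.sense()["clock"])
c=cloud(p);q=c[(np.linalg.norm(c[...,:2]-[x,y],axis=-1)<.01)];print("start z",np.median(q,0))
cv2.imwrite("pics/c7.png",p["frame"][...,::-1])
```

```text
white 165 [0.6019 0.1568 0.1818]
0 0.1814 399
4 0.1815 398
8 0.182 396
12 0.1818 363
16 0.1734 240
20 0.172 230
24 0.161 265
28 0.1597 368
0.184 0.1845818769602848 -1.06
0.183 0.1830384317997255 -0.32
0.182 0.18210492919832888 -0.15
0.181 0.18123456229913854 2.13
0.18 0.18014567863362246 1.77
0.179 0.17915148040946982 3.17
0.178 0.17815266982186595 3.04
0.177 0.17715662475344385 2.63
0.176 0.17616176000944572 4.09
0.175 0.17599641267648364 7.47
0.174 0.17592494967045982 11.89
[-3.9178  0.1475 12.83  ]
{'axis': array([0.5078, 0.1183]), 'dial_deg': np.float64(200.20226105668706), 'n': 214, 'door': np.float64(0.02482472738618208), 'hinge': array([0.4729, 0.033 ]), 'doortip': array([0.5931, 0.0411])} 41.6833
start z [0.6021 0.1578 0.1816]
```

View pics/c7.png

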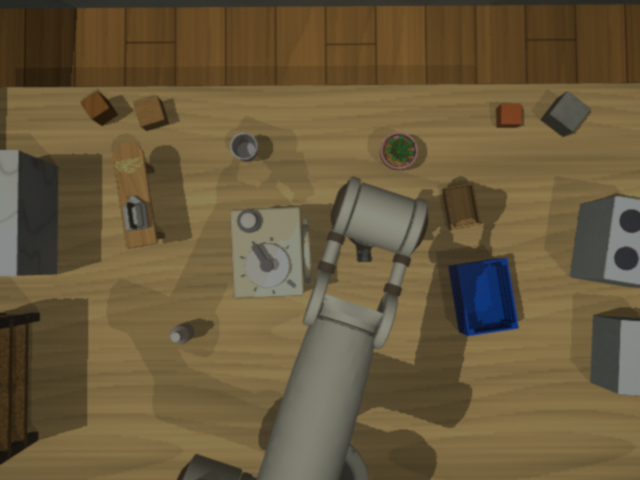

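The log shows contact at z = 0.182 and a hard stop at 0.176, which is the full 6 mm of travel. The housing sits lower, at about 0.172. The picture shows the door shut, the dial at the fifth mark, the button up, the toys where they were and the arm clear.

```bash
python3 -c "
from station import ctrl
ctrl.hand_in();print(ctrl.sense()['clock'])"
```

```text
the job is handed in; nothing more can be done
the job is handed in; nothing more can be done
```

The toy washing machine is set: door shut, dial at the fifth click, and start pressed and back up. I handed the job in at about 42 s of the 58 s limit; no verdict is reported.

- **Door:** the first push left it about 0.10–0.14 rad open. A second push nearer the free edge shut it. My last reading was about 0.025 rad from the top camera, within the 0.07 limit. The side camera read 0.078 during the turn, from only 10 points, and I did not trust that.
- **Dial:** it started at the first click (39.4°). I gripped the pointer, turned it clockwise by four clicks and let go. It rests at 200.2°, and the fifth click is 200°. A side-camera reading of 183° was taken while the gripper was still covering the pointer.
- **Start button:** I pressed it twice. The second press, logged in 1 mm steps, showed contact at z = 0.182 and a hard stop at 0.176, which is the full 6 mm. It came back up to 0.1816.
- **Other toys:** in the last picture they stood where they were, judged by eye, and the arm was clear of everything.

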